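# Turn out a cup of nuts on the sorting pad

## Task

Take the cup of nuts from its rest and turn it over onto the middle of the round pad, keeping its mouth close to the pad as it turns and ending mouth-down on the pad with all six nuts in a heap on the pad. Then lift the cup straight up, still mouth-down, until it is well clear (a hand's breadth) of the heap, and lay the empty cup back home in its rest as it was, leaving every nut on the pad and the casting, hammer and can where they are.

Things in the scene. Friction and masses are not known exactly. Their poses are not given: they have to be found in the camera images.
- rest: Cup rest, fixed: two steel rails (10 mm thick, 38 mm apart) on yellow end plates and a dark base plate 130 x 75 x 8 mm. The rails rise 10 degrees towards the rest's own +x. A low yellow tail stop, top about 56 mm above the bench, stands at the low (-x) end. Origin: underside centre of the base plate; z up.
- seat (a point): Where the middle of the cup (cup_mid) lies when the cup is home: 75 mm above the bench over the rest's origin. Axes of the rest. Home, the cup's mouth points along the rest's +x and 10 degrees up, base against the tail stop.
- cup_mid (a point): Middle of the loose aluminium cup, on its axis half-way along. Round straight cup, outside diameter 58 mm, length 72 mm, wall 3 mm, base 4 mm (blue disc under it), 0.15 kg. Own z points from base to mouth. It starts home in the rest with the nuts in it; its sides are free to grip across the diameter.
- cup_rim (a point): Centre of the cup's mouth, 36 mm from cup_mid; same axes. Gripped with the tool 40 degrees below level, coming from above the base end and pointing the way the mouth points, a half roll about the tool's pointing direction turns the cup mouth-down, the tool again 40 degrees below level.
- pad_top (a point): Centre of the top face of the fixed round black rubber pad, diameter 120 mm, 6 mm thick, lying on the bench, with a thin green ring printed in its middle; z up.
- nut0_mid (a point): Centre of a loose brass square nut, 17 mm wide, 10 mm thick, 17 g, own z along its hole; starts inside the cup.
- nut1_mid (a point): Centre of another such nut.
- nut2_mid (a point): Centre of another such nut.
- nut3_mid (a point): Centre of another such nut.
- nut4_mid (a point): Centre of another such nut.
- nut5_mid (a point): Centre of another such nut.
- casting: Bystander, loose: round aluminium casting, 120 mm diameter, 36 mm high, with a stub on its side; origin under its centre.
- hammer: Bystander, loose: hammer lying on the bench, about 260 mm long; origin under its middle.
- can: Bystander, loose: grey spray can with orange cap, 60 mm diameter, 130 mm high; origin under its base.
There are look-alikes about, which are no part of the job. What is meant by the part that bears pad_top is not red, and is the larger of those in its own colour.

How it is judged:
On the way, in this order (a step that is already met when the one before it is completed fails the run):
1. the cup is mouth-down over the middle of the pad, rim down close to it, all nuts on the pad (angle between cup_rim's own z axis and vertical above 2.79159 rad and horizontal distance between cup_rim and pad_top below 0.025 m and height (world z) of cup_rim below 0.025 m and horizontal distance between each of nut0_mid, nut1_mid, nut2_mid, nut3_mid, nut4_mid, nut5_mid and pad_top below 0.06 m and height (world z) of nut0_mid between 0.007 and 0.06 m and height (world z) of nut1_mid between 0.007 and 0.06 m and height (world z) of nut2_mid between 0.007 and 0.06 m and height (world z) of nut3_mid between 0.007 and 0.06 m and height (world z) of nut4_mid between 0.007 and 0.06 m and height (world z) of nut5_mid between 0.007 and 0.06 m), for 0.2 s.
2. the cup is lifted straight up, still mouth-down over the pad, and every nut stays on the pad (angle between cup_rim's own z axis and vertical above 2.79159 rad and horizontal distance between cup_rim and pad_top below 0.035 m and height (world z) of cup_rim above 0.066 m and horizontal distance between each of nut0_mid, nut1_mid, nut2_mid, nut3_mid, nut4_mid, nut5_mid and pad_top below 0.06 m and height (world z) of nut0_mid between 0.007 and 0.06 m and height (world z) of nut1_mid between 0.007 and 0.06 m and height (world z) of nut2_mid between 0.007 and 0.06 m and height (world z) of nut3_mid between 0.007 and 0.06 m and height (world z) of nut4_mid between 0.007 and 0.06 m and height (world z) of nut5_mid between 0.007 and 0.06 m), for 0.1 s.
At the end, for the whole second after the job is handed in: The cup lies at rest, home in its rest (middle within 12 mm of the seat point, mouth towards the rest's +x within 17 degrees), and all six nuts lie still on the pad (centres within 60 mm of its centre, less than 60 mm above the bench) (distance between cup_mid and seat below 0.012 m and angle between the z axis of cup_rim and the x axis of rest, either way round below 0.3 rad and x of cup_rim in the frame of rest above 0.02 m and linear speed of each of cup, nut0, nut1, nut2, nut3, nut4, nut5 below 0.02 m/s and horizontal distance between each of nut0_mid, nut1_mid, nut2_mid, nut3_mid, nut4_mid, nut5_mid and pad_top below 0.06 m and height (world z) of nut0_mid between 0.007 and 0.06 m and height (world z) of nut1_mid between 0.007 and 0.06 m and height (world z) of nut2_mid between 0.007 and 0.06 m and height (world z) of nut3_mid between 0.007 and 0.06 m and height (world z) of nut4_mid between 0.007 and 0.06 m and height (world z) of nut5_mid between 0.007 and 0.06 m); the robot touches nothing.
It fails at once if nuts were tipped from a height: a nut was more than 130 mm above the bench with the cup's mouth turned steeply down (angle between cup_rim's own z axis and vertical above 2.2 rad and height (world z) of any of nut0_mid, nut1_mid, nut2_mid, nut3_mid, nut4_mid, nut5_mid above 0.13 m).
It fails at once if the casting, hammer or can was moved more than 30 mm (distance of any of casting, hammer, can from where it was at the start of the episode above 0.03 m).
It also fails if it takes over 58 s, if anything falls off the work surface, if the arm or the gripper's body presses on something with over 40 N, if the wrist force passes 120 N, or if a joint passes its speed limit or range.

## Robot

A 6-joint arm with a two-finger parallel gripper is mounted at the origin on the work surface. World frame = base frame: x ahead of the robot, y to its left, z up, the work surface at z = 0. Lengths are in m, angles in rad, forces in N, time in s.
With the tool pointing down it reaches from about 0.275 to 0.725 m from the base axis. Payload 15.9 kg.
Tool frame: the origin (TCP) lies between the finger pads; the fingertips stand 11 mm ahead of it and the grasp point (between the pads) lies 8 mm behind it; z points along the fingers, y is the line along which they close (so a half turn about z gives the same grasp; the last joint's range is limited). The gripper opens to 85 mm and grips with 20 to 120 N. Pads are 22 mm wide; open, the fingers measure 114 mm over their backs; the gripper's body (76 mm by 85 mm) begins 54 mm behind the grasp point. The pads swing forward as they close: fully open they stand 13 mm farther back than shut.
Start: joints at [1.187, 0.213, -0.034, 1.323, 0, 1.571], TCP at [0.187, 0.464, 0.242] pointing down, gripper open.
Joint ranges: [-2.98, 2.98], [-0.74, 1.72], [-1.14, 1.35], [-2.1, 2.04], [-1.57, 1.44], [-3.14, 3.14]. Speed limits (rad/s): [1.89, 1.89, 2.39, 2.57, 3.14, 3.14].

## Interface

Orientations are given as a unit quaternion [w, x, y, z].
In Python, from plant import env, imaging, ticket gives the robot as it stands. The module is installed in compiled form; this text tells all that it offers.
- The arm moves only by the shell command python3 -m inch 'ROWS' [FORCE]. ROWS is JSON, a list of rows, each a list of 3 entries, a list of its own where there are three numbers: the turn, a rotation vector about the tool's x, y, z in degrees, then the shift along the tool's x, y, z in m, then the closure, from 0 (fully open) to 1 (shut). In form: [[[wx, wy, wz], [x, y, z], claw], ...]. A call has 1 to 20 rows; each row is the pose to reach, as a shift and turn from the pose commanded when the call began, along the tool's axes at that moment; what a row does not reach only later rows make up. A row lasts 1/10 s, in which the tool goes at most 50 mm and 8.59 degrees, less where a joint would pass 70% of its speed; a pose out of reach is approached as far as the arm can. A call with a gripper value outside its range is refused whole. The fingers move at their own pace and stop on an object; FORCE is the grip in N (left out, the last holds). Time passes only in rows, so rows that repeat a pose let the fingers close. It gives the time, the measured TCP pose, the force, the opening and the grip force at its end, in the units of the state.
- env.sense(): the state, without advancing time (a new reading comes with each control period).
- imaging.grab_frame(name): name is "scene" or "top" or "wrist"; returns (picture, depth): 420x560x3 uint8, red, green, blue; 420x560 float32, m along the optical axis (not along the pixel's ray), 0 where there is no reading.
- imaging.get_calibration(name): a dict with "fx", "fy", "cx", "cy" (pixels), "position" and "rotation" of the camera in the world; the wrist camera has in their place "mount" (4x4, takes a point from camera to tool coordinates, whose origin is the TCP and whose axes are the flange's). Camera axes: x right, y up, looking along -z (the intrinsics and any distortion apply to the point x, -y, -z); pixel columns grow to the right and rows downward; lengths in m; the calibration is good to about 2 mm. A picture is of the moment at which its call begins: read the wrist's pose just before it. get_calibration takes no time and is no camera call.
- ticket.close_job(): hands the job in; it is judged then, once.
The state is a dict: "time_s": time; "joint_pos": joint angles; "joint_vel": joint speeds; "effort": joint torques, N m; "tcp_pos": TCP position; "tool_rot": TCP orientation; "ft_force": force on the tool from outside, world axes, zero at the start; "moment": the same for the moment, N m; "gripper_width": opening from 0.0 (shut) to 1.0 (fully open); "finger_force": force on a finger pad.
Only numpy, scipy, OpenCV 4.12 (cv2) and the standard library are available. Lean on these libraries where they do the work, as an engineer would, in place of code of your own. Each camera call takes 0.05 s, during which the arm holds its last target. There are 200 camera calls.

## Working session

There is one attempt and no reset: what is moved stays moved. The work goes in short steps, Python scripts to look and compute and a shell command to move; the robot and the scene stay as the last step left them, time stands still between calls to the robot, and variables do not carry over. Pictures are saved under pics/ and viewed, at most 11 in all, crops included, and the job is handed in when it is done.

```bash
mkdir -p pics
cat > h.py <<'E'
import numpy as np, cv2
from scipy.spatial.transform import Rotation as R
from plant import env, imaging, ticket
def rot(c):
    r=np.array(c["rotation"]); return r if r.shape==(3,3) else R.from_quat(r,scalar_first=True).as_matrix()
def grab(n,f):
    p,d=imaging.grab_frame(n); cv2.imwrite('pics/'+f+'.png',p[...,::-1]); np.save('pics/'+f,d); return p,d
def cloud(d,n):
    c=imaging.get_calibration(n); v,u=np.mgrid[:d.shape[0],:d.shape[1]]
    P=np.stack([(u-c['cx'])/c['fx']*d,-(v-c['cy'])/c['fy']*d,-d],-1)
    return P@rot(c).T+np.array(c['position'])
E
python3 - <<'E'
from h import *
print({k:v for k,v in env.sense().items()})
for n in ('top','scene'):
    print(imaging.get_calibration(n)); grab(n,n+'0')
E
```

```text
{'time_s': 0.0, 'joint_pos': array([ 1.18700041e+00,  2.13360250e-01, -3.50618221e-02,  1.32346914e+00,
        2.64900552e-05,  1.57082264e+00]), 'joint_vel': array([ 0.00085853,  0.0017105 , -0.00047998, -0.00036327,  0.00173066,
        0.00020523]), 'effort': array([-1.35295202e-03, -6.86157846e+01,  4.87122703e+01,  1.72423467e-02,
       -3.18861123e-05, -2.55979558e-05]), 'tcp_pos': array([0.18709535, 0.46333424, 0.24181301]), 'tool_rot': array([-1.17404783e-04,  1.90735253e-01,  9.81641362e-01, -5.34871116e-04]), 'ft_force': array([0.15254857, 1.10760356, 0.45093475]), 'moment': array([0.00010635, 0.05658569, 0.01631834]), 'finger_force': 0.0, 'gripper_width': 0.9977881617476324}
{'fx': 452.68500065694883, 'fy': 452.68500065694883, 'cx': 280.5880793600257, 'cy': 211.67369859302076, 'position': array([ 0.36180375, -0.00149858,  1.37220308]), 'rotation': array([ 0.74462318,  0.08024431, -0.07500338, -0.65838565])}
{'fx': 483.77598553012444, 'fy': 483.77598553012444, 'cx': 275.29266287393875, 'cy': 206.75271614684044, 'position': array([1.01026685, 0.71596056, 1.09624276]), 'rotation': array([0.25603612, 0.07998344, 0.31587161, 0.9100952 ])}
```

View pics/top0.png

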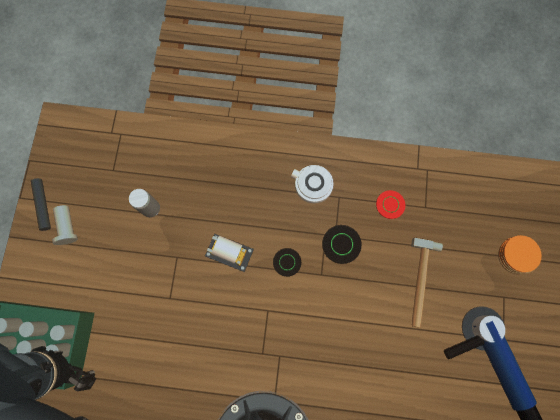

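View pics/scene0.png

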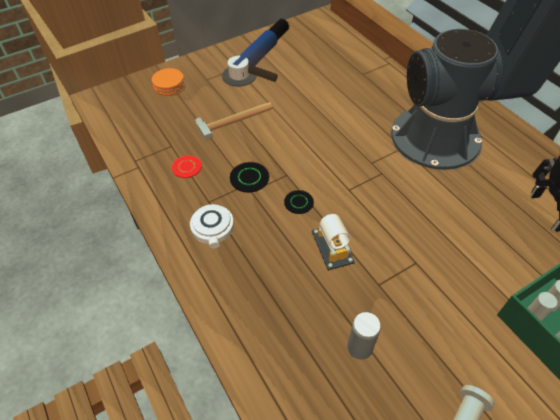

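The top view shows the cup in its rest at about (229,251), the large black pad at (342,244), the casting at (315,183), the hammer at (422,285) and a grey can at (140,200). The smaller black pad at (287,262) and the red one are look-alikes. Next I measure the pad and rest and zoom in on the rest.

Run:
```python
from h import *
t=cv2.imread('pics/top0.png'); s=cv2.imread('pics/scene0.png')
a=cv2.resize(t[225:280,195:265],(490,385),interpolation=cv2.INTER_CUBIC)[:, :400]; a=cv2.resize(t[225:280,200:262],(400,355),interpolation=cv2.INTER_CUBIC)
b=cv2.resize(s[205:275,305:365],(304,355),interpolation=cv2.INTER_CUBIC)
cv2.imwrite('pics/z.png',np.hstack([a,b]))
d=np.load('pics/top0.npy'); P=cloud(d,'top')
# pad
hsv=cv2.cvtColor(t,cv2.COLOR_BGR2HSV)
m=np.zeros(d.shape,bool); m[222:268,320:364]=1
pm=m&((hsv[...,2]<50)|((hsv[...,1]>100)&(abs(hsv[...,0].astype(int)-60)<20)))
c,r=cv2.minEnclosingCircle(np.argwhere(pm)[:,::-1].astype(np.float32).reshape(-1,1,2)); print('pad px',c,r)
q=P[pm]; print('pad mean',q.mean(0),np.median(q,0),np.ptp(q,axis=0))
# rest region
for n,box in (('top',(225,280,198,262)),('scene',(205,275,305,362))):
    d=np.load('pics/%s0.npy'%n); Q=cloud(d,n); im=t if n=='top' else s
    reg=Q[box[0]:box[1],box[2]:box[3]].reshape(-1,3); col=im[box[0]:box[1],box[2]:box[3]].reshape(-1,3)
    hs=cv2.cvtColor(col[None],cv2.COLOR_BGR2HSV)[0]
    hi=reg[:,2]>0.045; print(n,'cup pts',hi.sum(),reg[hi].mean(0),'zmax',reg[hi,2].max())
    rect=cv2.minAreaRect(reg[hi,:2].astype(np.float32)*1000); print('rect',rect)
    y=(abs(hs[:,0].astype(int)-22)<7)&(hs[:,1]>170)&(hs[:,2]>150); print('yellow',y.sum(),reg[y].mean(0))
    dk=(hs[:,2]<85)&(hs[:,1]<90)&(reg[:,2]<.03)&(reg[:,2]>.002); print('base rect',dk.sum(),cv2.minAreaRect(reg[dk,:2].astype(np.float32)*1000))
```

```text
pad px (341.45123291015625, 243.84146118164062) 19.170307159423828
pad mean [ 0.58796208 -0.16812944  0.00914644] [ 0.58819111 -0.16835151  0.00413889] [0.28512375 0.2247034  1.37814601]
top cup pts 588 [0.51767748 0.16411065 0.11370692] zmax 1.3722030791336655
rect ((473.49072265625, 97.37120056152344), (288.6595458984375, 75.31641387939453), 56.139991760253906)
yellow 17 [0.51314565 0.12715738 0.03331626]
base rect 261 ((521.3873291015625, 167.86671447753906), (129.42230224609375, 73.28511810302734), 75.31632995605469)
scene cup pts 856 [0.54064073 0.19388291 0.10541202] zmax 1.0962427594481885
rect ((736.4450073242188, 440.6376647949219), (772.2260131835938, 82.41024780273438), 51.24803924560547)
yellow 50 [0.53439723 0.20197335 0.04343639]
base rect 382 ((515.7832641601562, 129.12307739257812), (219.97537231445312, 72.2399673461914), 76.29277038574219)
```

View pics/z.png

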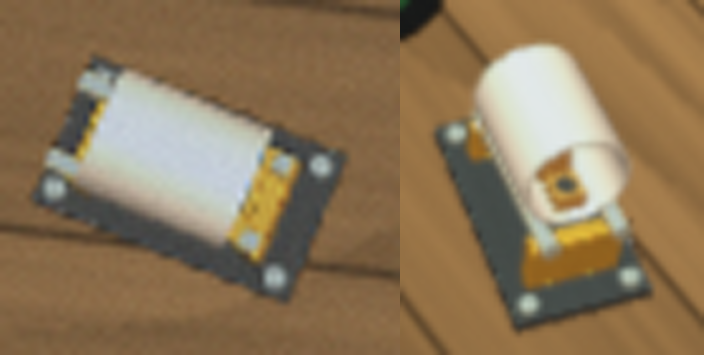

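```bash
cat >> h.py <<'E'
def frame(az,s=1,el=-40,roll=0):
    a,e=np.radians([az,el]); z=np.array([np.cos(a)*np.cos(e),np.sin(a)*np.cos(e),np.sin(e)])
    y=s*np.array([-np.sin(a),np.cos(a),0]); M=np.stack([np.cross(y,z),y,z],1)
    return M@R.from_euler('z',roll,degrees=True).as_matrix()
def now():
    s=env.sense(); return np.array(s['tcp_pos']),R.from_quat(s['tool_rot'],scalar_first=True).as_matrix()
def row(p,M,cur=None):
    p0,M0=cur or now()
    return np.round(R.from_matrix(M0.T@M).as_rotvec(degrees=True),1).tolist(),np.round(M0.T@(np.array(p)-p0),4).tolist()
E
python3 - <<'E'
from h import *
t=cv2.imread('pics/top0.png')
for n,b in (('top',(225,280,198,262)),('scene',(195,280,295,372))):
    d=np.load('pics/%s0.npy'%n); q=cloud(d,n)[b[0]:b[1],b[2]:b[3]][d[b[0]:b[1],b[2]:b[3]]>0]
    c=q[(q[:,2]>.08)&(q[:,2]<.13)]; print(n,len(c),'z max',np.percentile(c[:,2],98),cv2.minAreaRect(c[:,:2].astype(np.float32)*1000))
    c=q[(q[:,2]>.003)&(q[:,2]<.16)]; print('all',cv2.minAreaRect(c[:,:2].astype(np.float32)*1000))
d=np.load('pics/top0.npy');P=cloud(d,'top')
c=imaging.get_calibration('top'); u,v=341.5,243.8
ray=rot(c)@np.array([(u-c['cx'])/c['fx'],-(v-c['cy'])/c['fy'],-1]); o=np.array(c['position']); print('pad',o+ray*(.006-o[2])/ray[2])
for nm,(u,v) in dict(cast=(315,183),can=(138,197),small=(287,262)).items(): print(nm,P[v,u])
az=75.3;h=np.array([np.cos(np.radians(az)),np.sin(np.radians(az)),0])
G=np.array([.5214,.1679,.075])
for s in (1,-1):
    M=frame(az,s); n=M[:,2]; print(s,row([.42,.1,.30],M),row(G-.09*n,M))
E
```

```text
top 489 z max 0.10691782094350882 ((521.9834594726562, 165.56024169921875), (73.73023986816406, 57.45683670043945), 75.46813201904297)
all ((523.947509765625, 165.83526611328125), (164.6362762451172, 190.7917022705078), 7.125868320465088)
scene 472 z max 0.10935938311800912 ((523.1668090820312, 169.0276336669922), (76.7701187133789, 58.34843826293945), 75.91494750976562)
all ((493.8135070800781, 144.15228271484375), (281.4589538574219, 220.94375610351562), 57.492794036865234)
pad [ 0.58940799 -0.1688557   0.006     ]
cast [ 0.76187159 -0.06692936  0.03627694]
can [0.63133028 0.43057444 0.12864895]
small [ 5.14650698e-01 -1.06592175e-02  3.31779033e-04]
1 ([-42.2, -37.2, -90.4], [-0.352, -0.2498, -0.0579]) ([-42.2, -37.2, -90.4], [-0.4293, -0.2171, 0.1092])
-1 ([-36.0, 40.8, 77.0], [-0.352, -0.2498, -0.0579]) ([-36.0, 40.8, 77.0], [-0.4293, -0.2171, 0.1092])
```

```bash
python3 -m inch '[[[-42.2,-37.2,-90.4],[-0.352,-0.25,-0.058],0],[[-42.2,-37.2,-90.4],[-0.352,-0.25,-0.058],0],[[-42.2,-37.2,-90.4],[-0.352,-0.25,-0.058],0],[[-42.2,-37.2,-90.4],[-0.352,-0.25,-0.058],0],[[-42.2,-37.2,-90.4],[-0.352,-0.25,-0.058],0],[[-42.2,-37.2,-90.4],[-0.352,-0.25,-0.058],0],[[-42.2,-37.2,-90.4],[-0.352,-0.25,-0.058],0],[[-42.2,-37.2,-90.4],[-0.352,-0.25,-0.058],0],[[-42.2,-37.2,-90.4],[-0.352,-0.25,-0.058],0],[[-42.2,-37.2,-90.4],[-0.352,-0.25,-0.058],0],[[-42.2,-37.2,-90.4],[-0.352,-0.25,-0.058],0],[[-42.2,-37.2,-90.4],[-0.352,-0.25,-0.058],0],[[-42.2,-37.2,-90.4],[-0.352,-0.25,-0.058],0],[[-42.2,-37.2,-90.4],[-0.352,-0.25,-0.058],0],[[-42.2,-37.2,-90.4],[-0.352,-0.25,-0.058],0],[[-42.2,-37.2,-90.4],[-0.352,-0.25,-0.058],0]]'
python3 - <<'E'
from h import *
print(env.sense()['joint_pos'])
M=frame(75.5); G=np.array([.522,.1677,.075]); n=M[:,2]
print(row(G-.09*n,M), row([.42,.1,.3],M))
E
```

```text
time_s: 1.7
tcp_pos: [0.42, 0.0994, 0.2997]
tool_rot: [0.336, -0.554, 0.716, 0.259]
ft_force: [-0.1, 0.2, 0.9]
gripper_width: 1.001
finger_force: 0.0
[-0.33870732  0.01984261 -0.39011812  1.26053625  0.87257147 -1.70301627]
([-0.1, 0.2, 0.1], [0.1138, -0.0813, 0.1243]) ([-0.1, 0.2, 0.1], [-0.0006, 0.0002, 0.0003])
```

```bash
python3 -m inch '[[[-0.1,0.2,0.1],[0.03,-0.02,0.03],0],[[-0.1,0.2,0.1],[0.06,-0.045,0.065],0],[[-0.1,0.2,0.1],[0.09,-0.065,0.1],0],[[-0.1,0.2,0.1],[0.114,-0.081,0.124],0],[[-0.1,0.2,0.1],[0.114,-0.081,0.124],0],[[-0.1,0.2,0.1],[0.114,-0.081,0.124],0]]'
python3 - <<'E'
from h import *
print(env.sense()['joint_pos'])
p0,M0=now(); c=imaging.get_calibration('wrist'); pic,d=grab('wrist','w0')
v,u=np.mgrid[:420,:560]; P=np.stack([(u-c['cx'])/c['fx']*d,-(v-c['cy'])/c['fy']*d,-d],-1)
T=np.array(c['mount']); W=(P@T[:3,:3].T+T[:3,3])@M0.T+p0
q=W[(d>0)]; h=np.array([np.cos(np.radians(75.5)),np.sin(np.radians(75.5)),0]); l=np.array([-h[1],h[0],0]); S=np.array([.522,.1677,0])
r=np.stack([(q-S)@h,(q-S)@l,q[:,2]],1); r=r[(abs(r[:,0])<.05)&(abs(r[:,1])<.05)&(r[:,2]>.065)&(r[:,2]<.13)]
for x in (-.03,-.01,.01,.03):
    k=r[abs(r[:,0]-x)<.006]; 
    if len(k)>20: print(x,len(k),'lat',np.percentile(k[:,1],[2,98]),'z',np.percentile(k[:,2],98))
print('x range',np.percentile(r[:,0],[1,99]))
E
```

```text
time_s: 2.3
tcp_pos: [0.5034, 0.1009, 0.1332]
tool_rot: [0.333, -0.553, 0.718, 0.259]
ft_force: [0.9, 0.6, 0.6]
gripper_width: 0.997
finger_force: 0.0
[-0.27313417  0.30487903 -0.50216927  0.78783918  0.87059227 -1.59721812]
-0.03 3313 lat [-0.02695983  0.0244259 ] z 0.09778694872218331
-0.01 441 lat [-0.02622836  0.02403435] z 0.10181115584287836
0.01 352 lat [-0.02661185  0.02382409] z 0.10506860896321868
0.03 277 lat [-0.02650142  0.02393621] z 0.10810359737153763
x range [-0.03544735  0.03338948]
```

View pics/w0.png

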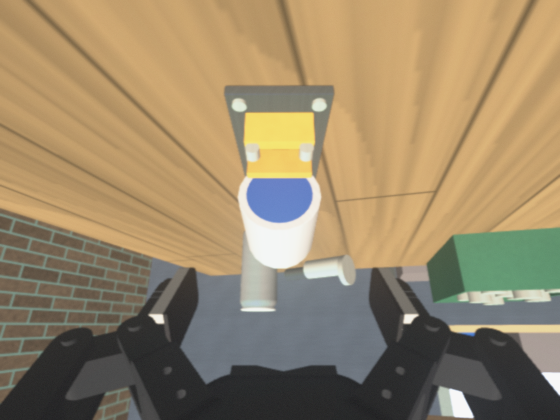

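The wrist view shows the cup with its blue base at (279,195) and the tail stop in front of it. It is well aligned and about 1 mm off to the side. I'm going in to grip.

Run:
```python
from h import *
M=frame(75.5); G=np.array([.5232,.1674,.075]); n=M[:,2]
print(row(G+.01*n,M))
```

```text
([-0.1, -0.1, -0.2], [0.0005, -0.0019, 0.1013])
```

```bash
python3 -m inch '[[[0,0,0],[0,-0.0015,0.02],0],[[0,0,0],[0,-0.0015,0.04],0],[[0,0,0],[0,-0.0015,0.06],0],[[0,0,0],[0,-0.0015,0.08],0],[[0,0,0],[0,-0.0015,0.095],0],[[0,0,0],[0,-0.0015,0.101],0],[[0,0,0],[0,-0.0015,0.101],0],[[0,0,0],[0,-0.0015,0.101],0]]'
python3 -m inch '[[[0,0,0],[0,0,0],0.2],[[0,0,0],[0,0,0],0.4],[[0,0,0],[0,0,0],1],[[0,0,0],[0,0,0],1],[[0,0,0],[0,0,0],1],[[0,0,0],[0,0,0],1],[[0,0,0],[0,0,0],1],[[0,0,0],[0,0,0],1],[[0,0,0],[0,0,0],1],[[0,0,0],[0,0,0],1]]' 60
python3 - <<'E'
from h import *
grab('scene','s1'); s=cv2.imread('pics/s1.png')[150:330,220:440]; cv2.imwrite('pics/s1c.png',cv2.resize(s,(660,540)))
p,M=now(); print(p,M, row([p[0],p[1],p[2]+.09],M))
E
```

```text
time_s: 3.15
tcp_pos: [0.5253, 0.1746, 0.0694]
tool_rot: [0.334, -0.554, 0.718, 0.258]
ft_force: [0.5, 0.2, -0.4]
gripper_width: 1.001
finger_force: 0.0
time_s: 4.15
tcp_pos: [0.5255, 0.1745, 0.0691]
tool_rot: [0.334, -0.553, 0.718, 0.258]
ft_force: [-3.8, -7.1, 9.3]
gripper_width: 0.673
finger_force: 61.1
[0.52541872 0.17455925 0.06905427] [[-1.64416890e-01 -9.67124848e-01  1.94001587e-01]
 [-6.22457063e-01  2.54300299e-01  7.40188194e-01]
 [-7.65189056e-01  9.41782580e-04 -6.43804957e-01]] ([0.0, 0.0, 0.0], [-0.0689, 0.0001, -0.0579])
```

View pics/s1c.png

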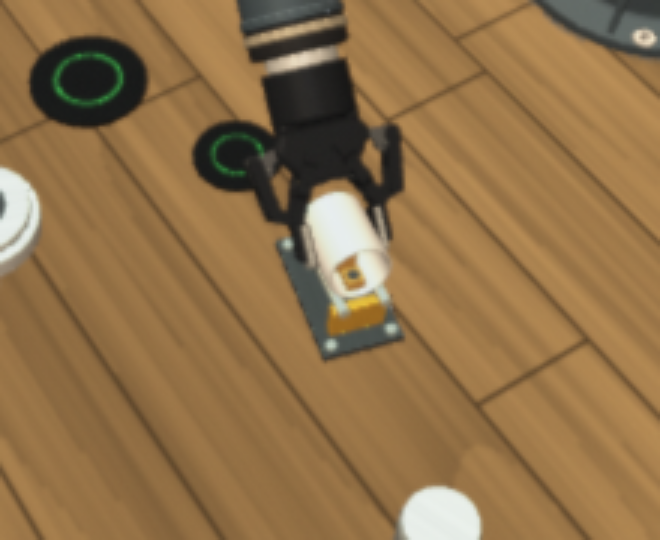

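The fingers are on the cup's sides at about 57 mm opening, and a nut is visible in the mouth. Now the lift, and planning the transit and the turn.

```bash
cat >> h.py <<'E'
HP=np.array([0.52542,0.17456,0.06905]); AZ=75.4; HM=frame(AZ)   # home grip pose
CG=HM.T@(np.array([.5232,.1674,.075])-HP)                        # cup_mid in tool
hh=np.array([np.cos(np.radians(AZ)),np.sin(np.radians(AZ)),0])
AX=HM.T@(hh*np.cos(np.radians(10))+np.array([0,0,np.sin(np.radians(10))]))
PAD=np.array([.5894,-.1689,.006])
def tcp(M,mid): return np.array(mid)-M@CG
def over(roll,zmid,off=(0,0)):
    M=HM@R.from_euler('z',roll,degrees=True).as_matrix(); a=M@AX
    mid=np.array([PAD[0]+off[0]-.036*a[0],PAD[1]+off[1]-.036*a[1],zmid]); return tcp(M,mid),M
E
python3 -m inch '[[[0,0,0],[-0.008,0,-0.006],1],[[0,0,0],[-0.015,0,-0.013],1],[[0,0,0],[-0.03,0,-0.026],1],[[0,0,0],[-0.05,0,-0.042],1],[[0,0,0],[-0.069,0,-0.058],1],[[0,0,0],[-0.069,0,-0.058],1],[[0,0,0],[-0.069,0,-0.058],1]]'
python3 - <<'E'
from h import *
print(CG,AX); p,M=now(); print(p, row(*over(0,.165)),row(*over(0,.085)))
E
```

```text
time_s: 4.9
tcp_pos: [0.5253, 0.1749, 0.1589]
tool_rot: [0.334, -0.554, 0.718, 0.258]
ft_force: [-0.4, 0.2, -2.7]
gripper_width: 0.671
finger_force: 64.4
[ 0.00025548  0.0003435  -0.00956103] [-7.66044443e-01  7.94733539e-18  6.42787610e-01]
[0.52528445 0.17494119 0.15889269] ([-0.1, -0.1, -0.1], [0.2217, -0.1496, -0.2634]) ([-0.1, -0.1, -0.1], [0.2829, -0.1496, -0.2119])
```

```bash
python3 -m inch '[[[0,0,0],[0.002,-0.001,-0.002],1],[[0,0,0],[0.006,-0.004,-0.007],1],[[0,0,0],[0.0135,-0.009,-0.016],1],[[0,0,0],[0.023,-0.0155,-0.0275],1],[[0,0,0],[0.0345,-0.0235,-0.041],1],[[0,0,0],[0.048,-0.0325,-0.057],1],[[0,0,0],[0.0625,-0.042,-0.074],1],[[0,0,0],[0.078,-0.0525,-0.0925],1],[[0,0,0],[0.094,-0.0635,-0.112],1],[[0,0,0],[0.111,-0.075,-0.132],1],[[0,0,0],[0.1275,-0.086,-0.1515],1],[[0,0,0],[0.1435,-0.097,-0.1705],1],[[0,0,0],[0.159,-0.1075,-0.189],1],[[0,0,0],[0.174,-0.1175,-0.2065],1],[[0,0,0],[0.187,-0.1265,-0.222],1],[[0,0,0],[0.1985,-0.134,-0.236],1],[[0,0,0],[0.208,-0.1405,-0.2475],1],[[0,0,0],[0.2155,-0.1455,-0.256],1],[[0,0,0],[0.22,-0.1485,-0.2615],1],[[0,0,0],[0.2217,-0.1496,-0.2634],1]]'
python3 - <<'E'
from h import *
print(env.sense()['joint_pos']); p,M=now(); print(row(*over(0,.085)),over(0,.165)[0])
P,D=grab('top','t2'); s=P[200:290,270:400,::-1]; cv2.imwrite('pics/t2c.png',cv2.resize(s,(780,540)))
E
```

```text
time_s: 6.9
tcp_pos: [0.5824, -0.1967, 0.1575]
tool_rot: [0.333, -0.553, 0.718, 0.259]
ft_force: [0.0, 0.2, -0.9]
gripper_width: 0.67
finger_force: 64.5
[-0.67864401  0.80077757  0.37305684  1.59757637  0.77182038 -2.17846727]
([-0.0, -0.1, -0.2], [0.0595, -0.0003, 0.0511]) [ 0.58268337 -0.19604827  0.15905   ]
```

View pics/t2c.png

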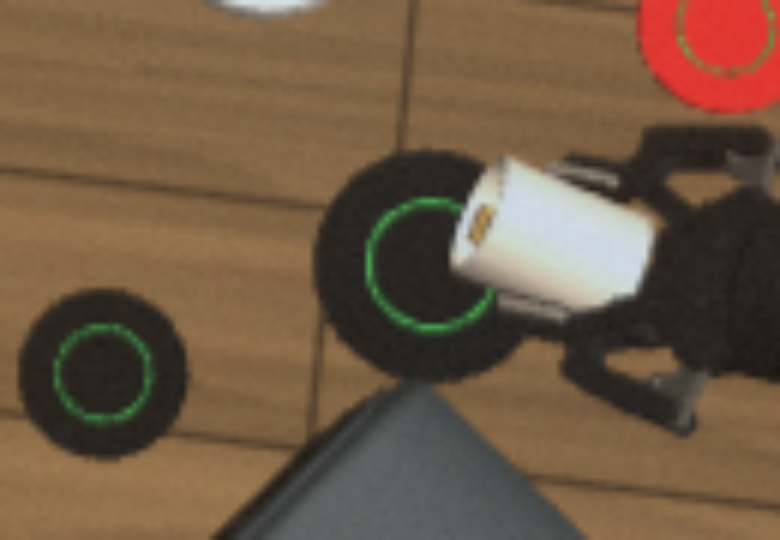

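The top view shows the cup's mouth at (478,220) in the crop, offset from the pad centre at (430,265) by about what its height should cause. The nuts are still inside. Next I lower it and plan the turn.

```bash
python3 -m inch '[[[0,0,0],[0.006,0,0.005],1],[[0,0,0],[0.015,0,0.013],1],[[0,0,0],[0.03,0,0.026],1],[[0,0,0],[0.045,0,0.039],1],[[0,0,0],[0.0545,0,0.047],1],[[0,0,0],[0.0595,0,0.051],1],[[0,0,0],[0.0595,0,0.051],1],[[0,0,0],[0.0595,0,0.051],1]]'
python3 - <<'E'
from h import *
print(env.sense()['joint_pos']); cur=now(); print(row(*over(0,.085)))
for f in list(range(8,177,8))+[180]:
    z=np.interp(f,[0,60,115,180],[.085,.066,.064,.054])
    w,s=row(*over(f,z),cur=cur); print(f,w,s)
E
```

```text
time_s: 7.75
tcp_pos: [0.5828, -0.1953, 0.0805]
tool_rot: [0.333, -0.554, 0.718, 0.258]
ft_force: [0.0, -0.2, -2.4]
gripper_width: 0.672
finger_force: 64.5
[-0.67648421  0.85725325  0.27957122  1.44471929  0.77238987 -2.176616  ]
([-0.0, -0.1, -0.1], [0.0016, -0.0001, 0.0004])
8 [-0.0, -0.1, 7.9] [0.0035, 0.0037, 0.0021]
16 [-0.0, -0.1, 15.9] [0.0052, 0.0074, 0.0042]
24 [-0.0, -0.1, 23.9] [0.0066, 0.011, 0.0064]
32 [-0.1, -0.1, 31.9] [0.0079, 0.0144, 0.009]
40 [-0.1, -0.1, 39.9] [0.0089, 0.0175, 0.0117]
48 [-0.1, -0.1, 47.9] [0.0098, 0.0203, 0.0147]
56 [-0.1, -0.1, 55.9] [0.0106, 0.0227, 0.0178]
64 [-0.1, -0.1, 63.9] [0.0103, 0.0246, 0.0203]
72 [-0.1, -0.1, 71.9] [0.0091, 0.0261, 0.0223]
80 [-0.1, -0.1, 79.9] [0.0079, 0.0271, 0.0243]
88 [-0.1, -0.1, 87.9] [0.0065, 0.0275, 0.0263]
96 [-0.1, -0.1, 95.9] [0.0052, 0.0275, 0.0284]
104 [-0.1, -0.1, 103.9] [0.0039, 0.0268, 0.0305]
112 [-0.1, -0.1, 111.9] [0.0026, 0.0257, 0.0325]
120 [-0.1, -0.0, 119.9] [0.0019, 0.0241, 0.0347]
128 [-0.2, -0.0, 127.9] [0.0015, 0.022, 0.0371]
136 [-0.2, -0.0, 135.9] [0.0012, 0.0195, 0.0393]
144 [-0.2, -0.0, 143.9] [0.0011, 0.0166, 0.0413]
152 [-0.2, -0.0, 151.9] [0.0012, 0.0134, 0.0431]
160 [-0.2, 0.0, 159.9] [0.0014, 0.0099, 0.0447]
168 [-0.2, 0.0, 167.9] [0.0019, 0.0063, 0.046]
176 [-0.2, 0.0, 175.9] [0.0026, 0.0025, 0.047]
180 [-0.2, 0.0, 179.9] [0.003, 0.0006, 0.0475]
```

```bash
python3 -m inch '[[[0,0,8],[0.0035,0.0037,0.0021],1],[[0,0,16],[0.005,0.0075,0.004],1],[[0,0,24],[0.0066,0.011,0.0064],1],[[0,0,32],[0.008,0.0145,0.009],1],[[0,0,40],[0.009,0.0175,0.0117],1],[[0,0,48],[0.01,0.02,0.0147],1],[[0,0,56],[0.0106,0.0227,0.0178],1],[[0,0,64],[0.0103,0.0246,0.02],1],[[0,0,72],[0.009,0.026,0.0223],1],[[0,0,80],[0.008,0.027,0.0243],1],[[0,0,88],[0.0065,0.0275,0.0263],1],[[0,0,96],[0.005,0.0275,0.0284],1],[[0,0,104],[0.004,0.027,0.0305],1],[[0,0,112],[0.0026,0.0257,0.0325],1],[[0,0,120],[0.002,0.024,0.0347],1],[[0,0,128],[0.0015,0.022,0.037],1],[[0,0,136],[0.0012,0.0195,0.0393],1],[[0,0,144],[0.001,0.0166,0.0413],1],[[0,0,152],[0.0012,0.0134,0.043],1]]'
python3 -m inch '[[[0,0,8],[-0.002,0.003,0.0016],1],[[0,0,16],[-0.004,0.006,0.003],1],[[0,0,24],[-0.0065,0.009,0.004],1],[[0,0,28],[-0.0076,0.0105,0.0045],1],[[0,0,28],[-0.0076,0.0105,0.0045],1],[[0,0,28],[-0.0076,0.0105,0.0045],1],[[0,0,28],[-0.0076,0.0105,0.0045],1]]'
python3 - <<'E'
from h import *
p,M=now(); print('mid',p+M@CG,'rim',p+M@(CG+.036*AX),'axis',M@AX, row(*over(180,.054)))
grab('scene','s3'); s=cv2.imread('pics/s3.png')[110:250,160:340]; cv2.imwrite('pics/s3c.png',cv2.resize(s,(720,560)))
E
```

```text
time_s: 9.65
tcp_pos: [0.5783, -0.161, 0.0524]
tool_rot: [-0.17, 0.565, 0.71, 0.386]
ft_force: [-0.2, 0.9, -2.0]
gripper_width: 0.673
finger_force: 64.7
time_s: 10.35
tcp_pos: [0.5916, -0.1618, 0.0492]
tool_rot: [-0.257, 0.718, 0.554, 0.334]
ft_force: [-1.9, 2.4, 7.6]
gripper_width: 0.669
finger_force: 65.2
mid [ 0.59012872 -0.16884585  0.05555894] rim [ 0.59014709 -0.16889285  0.01955898] axis [ 5.10187626e-04 -1.30576945e-03 -9.99999017e-01] ([0.1, 0.1, -0.0], [-0.0013, -0.0007, 0.0008])
```

View pics/s3c.png

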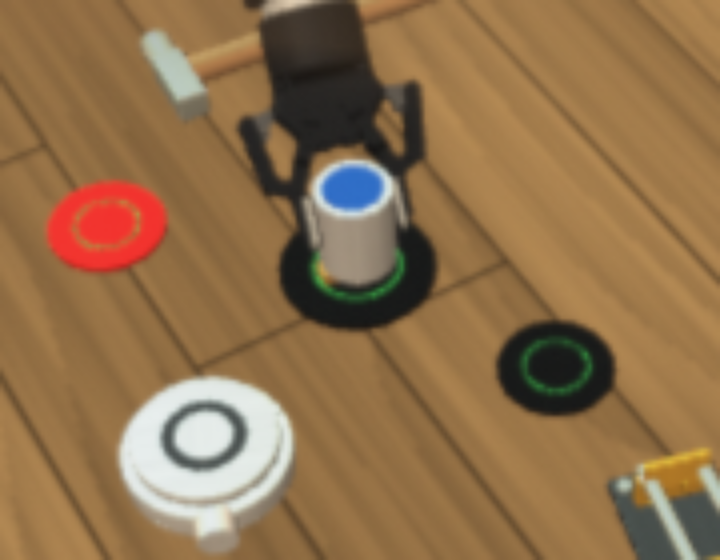

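The cup is mouth-down at (355,220) over the ring, with one nut showing at the rim at (322,270). I'll check the cup's height by depth, then lift it straight up.

Run:
```python
from h import *
d=np.load('pics/s3.npy'); W=cloud(d,'scene'); q=W[150:163,242:257].reshape(-1,3); q=q[(q[:,2]>.07)&(q[:,2]<.12)]; print(len(q),np.median(q,0),q[:,:2].min(0),q[:,:2].max(0))
p,M=now(); print(env.sense()['ft_force'],row(p+[0,0,.065],M))
```

```text
190 [ 0.58501943 -0.16473598  0.0889357 ] [ 0.55115082 -0.19436441] [ 0.61461487 -0.1387162 ]
[-0.7978257   2.35145118  9.03889777] ([0.0, 0.0, 0.0], [0.0497, 0.0001, -0.0418])
```

```bash
python3 -m inch '[[[0,0,0],[0,0,0],1],[[0,0,0],[0.002,0,-0.0017],1],[[0,0,0],[0.004,0,-0.0034],1],[[0,0,0],[0.007,0,-0.006],1],[[0,0,0],[0.01,0,-0.0085],1],[[0,0,0],[0.014,0,-0.012],1],[[0,0,0],[0.018,0,-0.015],1],[[0,0,0],[0.022,0,-0.0185],1],[[0,0,0],[0.026,0,-0.022],1],[[0,0,0],[0.03,0,-0.025],1],[[0,0,0],[0.034,0,-0.0286],1],[[0,0,0],[0.038,0,-0.032],1],[[0,0,0],[0.042,0,-0.035],1],[[0,0,0],[0.046,0,-0.0387],1],[[0,0,0],[0.05,0,-0.042],1],[[0,0,0],[0.05,0,-0.042],1],[[0,0,0],[0.05,0,-0.042],1]]'
python3 - <<'E'
from h import *
p,M=now(); print('rim',p+M@(CG+.036*AX))
grab('scene','s4'); s=cv2.imread('pics/s4.png')[110:250,160:340]; cv2.imwrite('pics/s4c.png',cv2.resize(s,(720,560)))
E
```

```text
time_s: 12.1
tcp_pos: [0.5909, -0.1617, 0.1124]
tool_rot: [-0.258, 0.718, 0.554, 0.333]
ft_force: [0.4, -0.2, -2.2]
gripper_width: 0.674
finger_force: 64.7
rim [ 0.58931844 -0.16879194  0.08275478]
```

View pics/s4c.png

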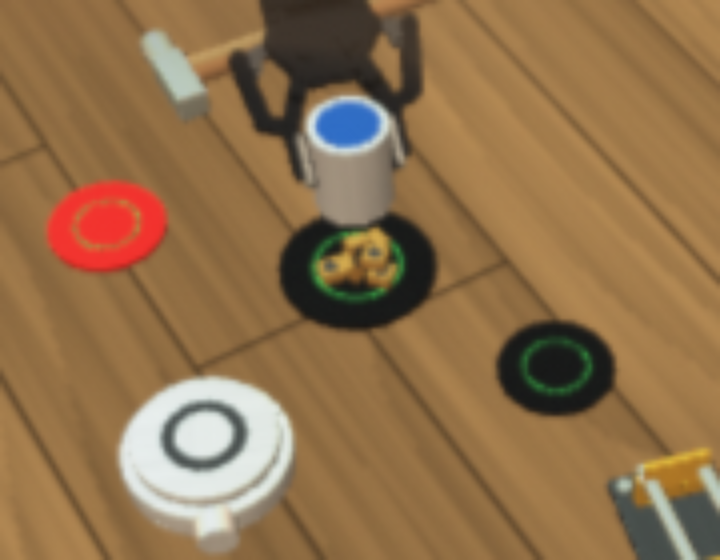

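The nuts lie heaped inside the ring at about (357,260), with the cup clear above them. I roll back while rising.

```bash
python3 -m inch '[[[0,0,-4],[0.003,0,-0.0025],1],[[0,0,-12],[0.007,0,-0.006],1],[[0,0,-20],[0.011,0,-0.0095],1],[[0,0,-28],[0.015,0,-0.0125],1],[[0,0,-36],[0.019,0,-0.016],1],[[0,0,-44],[0.023,0,-0.0195],1],[[0,0,-52],[0.027,0,-0.023],1],[[0,0,-60],[0.031,0,-0.026],1],[[0,0,-68],[0.035,0,-0.0295],1],[[0,0,-76],[0.038,0,-0.032],1],[[0,0,-84],[0.038,0,-0.032],1],[[0,0,-92],[0.038,0,-0.032],1],[[0,0,-100],[0.038,0,-0.032],1],[[0,0,-108],[0.038,0,-0.032],1],[[0,0,-116],[0.038,0,-0.032],1],[[0,0,-124],[0.038,0,-0.032],1],[[0,0,-132],[0.038,0,-0.032],1],[[0,0,-140],[0.038,0,-0.032],1],[[0,0,-148],[0.038,0,-0.032],1],[[0,0,-156],[0.038,0,-0.032],1]]'
python3 -m inch '[[[0,0,-8],[0,0,0],1],[[0,0,-16],[0,0,0],1],[[0,0,-24],[0,0,0],1],[[0,0,-24],[0,0,0],1],[[0,0,-24],[0,0,0],1]]'
python3 - <<'E'
from h import *
p,M=now(); print(p); print('to above home',row(HP+[0,0,.09],HM))
P,D=grab('top','t5'); s=P[200:290,270:400,::-1]; cv2.imwrite('pics/t5c.png',cv2.resize(s,(780,540),interpolation=cv2.INTER_CUBIC))
# heap heights
c=imaging.get_calibration('top'); hs=cv2.cvtColor(P,cv2.COLOR_RGB2HSV); W=cloud(D,'top'); m=np.zeros(D.shape,bool); m[222:268,320:364]=1
b=m&(hs[...,1]>90)&(abs(hs[...,0].astype(int)-20)<9)&(D>0)&(W[...,2]<.07)&(np.linalg.norm(W[...,:2]-PAD[:2],axis=-1)<.062)
q=W[b]; print(b.sum(),q.min(0),q.max(0),np.linalg.norm(q[:,:2]-PAD[:2],axis=1).max())
E
```

```text
time_s: 14.15
tcp_pos: [0.5908, -0.1616, 0.1617]
tool_rot: [0.273, -0.394, 0.816, 0.321]
ft_force: [-1.0, -0.5, -2.4]
gripper_width: 0.674
finger_force: 64.6
time_s: 14.65
tcp_pos: [0.5909, -0.1617, 0.1619]
tool_rot: [0.333, -0.552, 0.719, 0.259]
ft_force: [-0.6, -0.3, -2.7]
gripper_width: 0.672
finger_force: 64.6
[ 0.5908916  -0.16166859  0.16188358]
to above home ([0.0, -0.1, -0.4], [-0.1958, 0.1494, 0.2381])
140 [ 0.52780704 -0.22535345 -0.01051437] [ 0.64610658 -0.10731271  0.02923478] 0.06199675932950901
```

View pics/t5c.png

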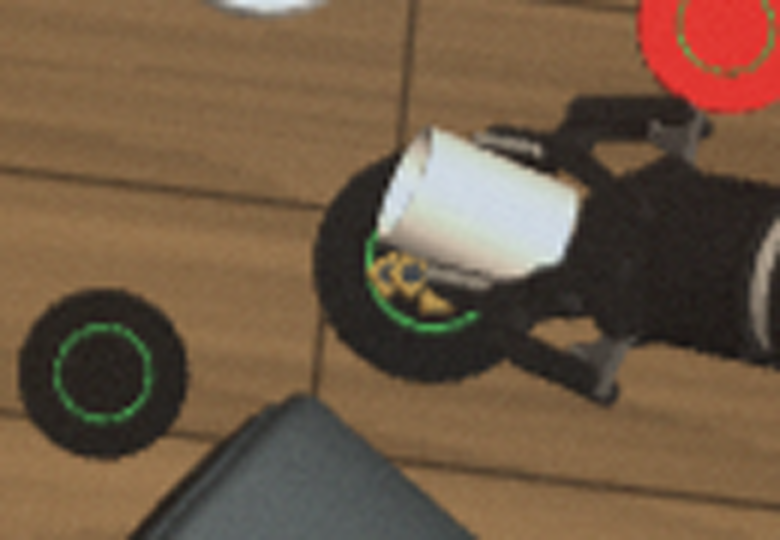

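The cup's mouth at (405,185) shows no nuts, and the heap lies in the ring. I carry the cup home.

```bash
python3 -m inch '[[[0,0,0],[-0.006,0.0045,0.007],1],[[0,0,0],[-0.02,0.015,0.024],1],[[0,0,0],[-0.04,0.03,0.048],1],[[0,0,0],[-0.06,0.046,0.073],1],[[0,0,0],[-0.08,0.061,0.097],1],[[0,0,0],[-0.1,0.076,0.122],1],[[0,0,0],[-0.12,0.092,0.146],1],[[0,0,0],[-0.14,0.107,0.17],1],[[0,0,0],[-0.16,0.122,0.195],1],[[0,0,0],[-0.18,0.137,0.219],1],[[0,-0.1,-0.4],[-0.191,0.146,0.232],1],[[0,-0.1,-0.4],[-0.1958,0.1494,0.2381],1],[[0,-0.1,-0.4],[-0.1958,0.1494,0.2381],1],[[0,-0.1,-0.4],[-0.1958,0.1494,0.2381],1],[[0,-0.1,-0.4],[-0.1958,0.1494,0.2381],1]]'
python3 - <<'E'
from h import *
p,M=now(); print(row(HP+[0,0,.09],HM)); print(row(HP+[0,0,.03],HM)); print(row(HP+[0,0,.001],HM))
P,D=grab('top','t6'); W=cloud(D,'top')
# cup in hand: expected shift (0,0,.09) from home
b=W[200:285,190:275].reshape(-1,3); rr=b-np.array([.5232,.1674,.165]); x=rr@hh; l=rr@np.array([-hh[1],hh[0],0]); k=(abs(x)<.06)&(abs(l)<.034)&(rr[:,2]>.008)&(rr[:,2]<.05)
print(k.sum(),'along',np.percentile(x[k],[2,98]),'lat',np.percentile(l[k],[2,98]))
for c in (-.02,.0,.02): print(c,np.percentile(rr[k&(abs(x-c)<.006)][:,2],95))
s=P[195:290,270:400,::-1]; cv2.imwrite('pics/t6c.png',cv2.resize(s,(780,570),interpolation=cv2.INTER_CUBIC))
E
```

```text
time_s: 16.2
tcp_pos: [0.5251, 0.1734, 0.1585]
tool_rot: [0.335, -0.555, 0.716, 0.257]
ft_force: [0.3, -0.0, -1.6]
gripper_width: 0.669
finger_force: 64.7
([-0.0, -0.0, 0.2], [-0.0012, -0.0, 0.0006])
([-0.0, -0.0, 0.2], [0.0448, 0.0002, 0.0392])
([-0.0, -0.0, 0.2], [0.067, 0.0003, 0.0578])
629 along [-0.04622034  0.03062662] lat [-0.03175923  0.03227048]
-0.02 0.03095377739836215
0.0 0.027907607950350858
0.02 0.030533060781366198
```

View pics/t6c.png

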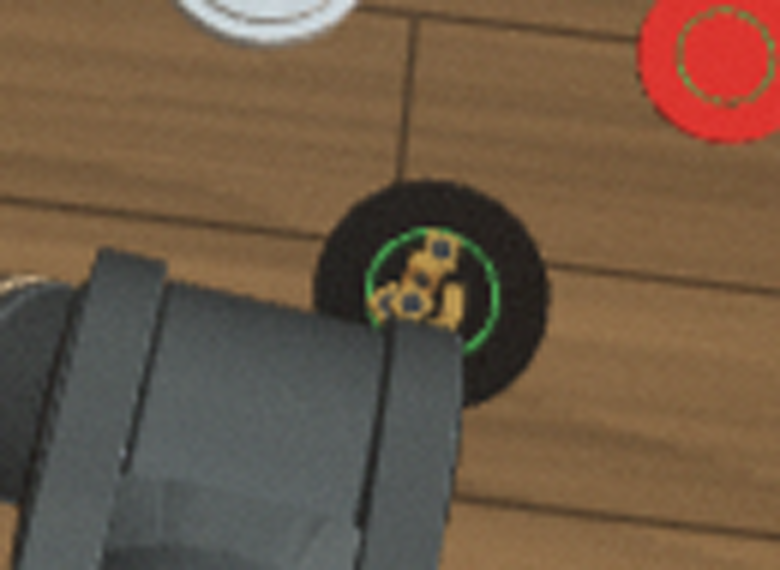

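At least five nuts are visible in the ring around (425,285), and the arm hides the rest. The cup hasn't slipped in the grip, so I set it down.

```bash
python3 -m inch '[[[0,0,0.2],[0.01,0,0.009],1],[[0,0,0.2],[0.022,0,0.0195],1],[[0,0,0.2],[0.034,0,0.03],1],[[0,0,0.2],[0.045,0,0.039],1],[[0,0,0.2],[0.054,0,0.047],1],[[0,0,0.2],[0.06,0,0.052],1],[[0,0,0.2],[0.063,0,0.0545],1],[[0,0,0.2],[0.0645,0,0.0558],1],[[0,0,0.2],[0.066,0,0.0572],1],[[0,0,0.2],[0.067,0,0.0578],1],[[0,0,0.2],[0.067,0,0.0578],1]]'
python3 - <<'E'
from h import *
print(row(HP,HM),env.sense()['ft_force'])
E
```

```text
time_s: 17.35
tcp_pos: [0.5253, 0.1754, 0.0703]
tool_rot: [0.335, -0.555, 0.717, 0.258]
ft_force: [-0.6, -0.1, -1.5]
gripper_width: 0.67
finger_force: 64.7
([-0.0, -0.0, 0.1], [0.0015, -0.0003, 0.0003]) [-0.55619995 -0.12002195 -1.50774804]
```

Down the last 1 to 2 mm, then release and back off along the tool axis.

```bash
python3 -m inch '[[[0,0,0],[0.0008,0,0.0002],1],[[0,0,0],[0.0015,0,0.0003],1],[[0,0,0],[0.0015,0,0.0003],1],[[0,0,0],[0.0015,0,0.0003],1]]'
python3 -m inch '[[[0,0,0],[0,0,0],0.35],[[0,0,0],[0,0,0],0.3],[[0,0,0],[0,0,0],0.2],[[0,0,0],[0,0,0],0.1],[[0,0,0],[0,0,0],0],[[0,0,0],[0,0,0],0],[[0,0,0],[0,0,0],0],[[0,0,0],[0,0,0],0],[[0,0,0],[0,0,-0.015],0],[[0,0,0],[0,0,-0.035],0],[[0,0,0],[0,0,-0.06],0],[[0,0,0],[0,0,-0.09],0],[[0,0,0],[0,0,-0.12],0],[[0,0,0],[0,0,-0.15],0],[[0,0,0],[0,0,-0.15],0],[[0,0,0],[0,0,-0.15],0]]'
python3 - <<'E'
from h import *
p0,M0=now(); c=imaging.get_calibration('wrist'); pic,d=grab('wrist','w7')
v,u=np.mgrid[:420,:560]; P=np.stack([(u-c['cx'])/c['fx']*d,-(v-c['cy'])/c['fy']*d,-d],-1)
T=np.array(c['mount']); W=(P@T[:3,:3].T+T[:3,3])@M0.T+p0
q=W[d>0]-np.array([.5232,.1674,0]); l=np.array([-hh[1],hh[0],0])
r=np.stack([q@hh,q@l,q[:,2]],1); r=r[(abs(r[:,0])<.05)&(abs(r[:,1])<.05)&(r[:,2]>.065)&(r[:,2]<.13)]
for x in (-.03,-.01,.01,.03):
    k=r[abs(r[:,0]-x)<.006]
    if len(k)>20: print(x,len(k),'lat',np.percentile(k[:,1],[2,98]),'z',np.percentile(k[:,2],98))
print('x range',np.percentile(r[:,0],[1,99]))
P,D=grab('top','t7'); w=cv2.resize(pic[60:330,150:420,::-1],(400,400)); s=cv2.resize(P[205:285,300:380,::-1],(400,400),interpolation=cv2.INTER_CUBIC)
cv2.imwrite('pics/f.png',np.hstack([w,s]))
E
```

```text
time_s: 17.75
tcp_pos: [0.5253, 0.1748, 0.0693]
tool_rot: [0.335, -0.555, 0.717, 0.258]
ft_force: [-0.8, 0.8, 5.8]
gripper_width: 0.671
finger_force: 65.1
time_s: 19.35
tcp_pos: [0.4964, 0.0631, 0.1652]
tool_rot: [0.335, -0.554, 0.717, 0.258]
ft_force: [-0.1, 0.2, -0.3]
gripper_width: 1.002
finger_force: 0.0
-0.03 2180 lat [-0.02597865  0.02579743] z 0.09803314748875155
-0.01 375 lat [-0.02613384  0.02616418] z 0.10195500116664605
0.01 306 lat [-0.02611996  0.02608771] z 0.10518574659854836
0.03 251 lat [-0.02602202  0.02611659] z 0.10832159926728974
x range [-0.03513628  0.0339572 ]
```

View pics/f.png

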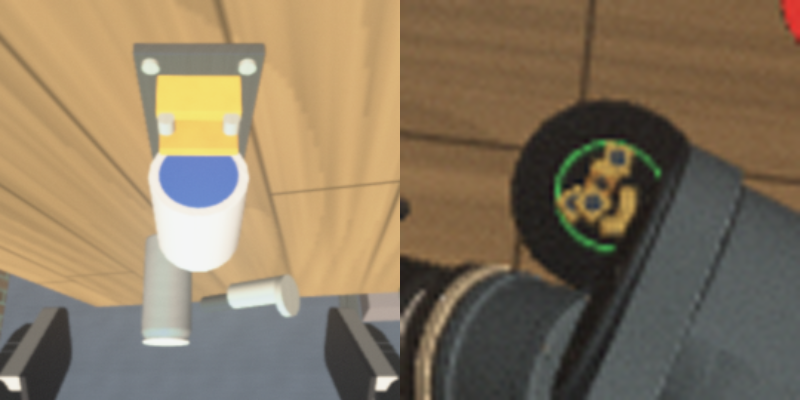

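The cup is home, within 1 mm of where it started, and the nuts are heaped inside the ring. I'm handing in.

```bash
python3 -c "
from plant import ticket
print(ticket.close_job())"
```

```text
the job is handed in; nothing more can be done
None
```

I handed the job in at about 19.5 s, with the nuts turned out into a heap inside the pad's ring and the cup back in its rest within about 1 mm; the hand-in gave no verdict, and I could not count all six nuts one by one.

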